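# Line up the disc cutter's swing plates with the tapered pin

## Task

Take the red-handled tapered pin from the wooden stand and bring the holes of the disc cutter into line with it: work it down through the hole in the top plate, through the two plates hidden underneath and into the block, feeling for each hole and drawing the plates across with the pin, until its collar sits on the top plate. Be gentle, never pressing the pin on the cutter with more than about 60 N, and move the plates only with the pin, not with the gripper. Leave the pin standing there, let go, and leave the punch and the other things on the bench where they are.

Things in the scene. Friction and masses are not known exactly. Their poses are not given: they have to be found in the camera images.
- pin_grip (a point): Centre of the red square handle (20 x 20 x 50 mm, flat sides along its x and y, z up) of the tapered lining-up pin (loose, 0.1 to 0.2 kg, 121 mm tall), which starts upright in one of the two holes of the wooden stand. Below this point: handle to -25 mm, ferrule 16 mm across to -33 mm, steel collar 26 mm across to -38 mm (its underside), then the 58 mm shank.
- pin_tip (a point): The point of the tapered pin's shank, on its axis, 96 mm below pin_grip: blunt, 6 mm across, 7.6 mm across 1.5 mm higher up, from there an even taper to 12 mm across at 31 mm above the point, then straight up to the collar's underside at 58 mm.
- die_hole (a point): Mouth of the hole in the disc cutter's fixed dark block: centre of the hole, on the block's upper face, 50 mm above the table, and 45 mm from the block's centre along its +y. Hole 14 mm across, straight down through the block. z up; y along the block, away from the pivot post.
- pivot (a point): Axis of the post on which the plates swing, 100 mm from die_hole along the block's -y, at the height of the top plate's upper face (75.5 mm above the table). A round post head 24 mm across stands up to 7 mm above the plate.
- top_hole (a point): Centre of the 14 mm hole in the steel top plate (70 x 145 x 8 mm), on its upper face, 75.5 mm above the table, 100 mm from the pivot. The three flat dark spots 5 to 8 mm across nearer the pivot are cutting marks, not this hole. The plate starts swung off: its hole up to 15 mm to either side of die_hole along the arc about the pivot.
- stand: Light wooden stand, fixed, 70 x 140 x 65 mm, origin at the centre of its underside; two upright holes, 16 mm across, 35 mm either way from the centre along its y. Tools hang in it by the collar on its top.
- punch_grip (a point): Centre of the black handle of a blunt brass punch of the same size, upright in the stand's other hole. Not needed; leave it.
- gold_ring: Gold-coloured finger ring lying on the bench, 23 mm across, 6 mm high. Leave it.
- gem_jar: Clear jar with blue cap, 48 mm across, 45 mm tall, origin at its foot. Leave it.
- wax_tin: Low aluminium tin, 60 mm across, 20 mm tall. Leave it.
- file: Slim hand tool with a wooden handle, 190 mm long, lying on the bench. Leave it.
- bench_block: Round black rubber bench block, 70 mm across, 30 mm tall. Leave it.
- hammer: Small hammer, 220 mm long, lying on the bench. Leave it.
- die: Disc cutter: fixed block 105 x 165 x 50 mm (origin: centre of underside) and three level plates on a post. Under the top one lie a brass and a copper plate, unmeasured, same shape and hole (upper faces 67 and 58.5 mm above the table, each 8 mm thick), each swung off on its own by up to 15 mm either way at the hole. Plates only swing, stay where left, move under about 2 N sideways at the hole.
- pin: The tapered pin; origin at its point, z along its axis towards the handle.
Mind the look-alikes: they are no part of the job. There is more than one size of the pin; the job needs the largest.

How it is judged (in metres and radians):
On the way:
1. the tapered pin is drawn clear of the stand (height (world z) of pin_tip above 0.067 m), for 0.1 s.
At the end, for the whole second after the job is handed in: The pin rests upright (within 0.08 rad) through all three plates and in the block, collar on the top plate: its point at least 30.5 mm below the mouth of the block's hole (32.5 mm is home), within 3 mm of its axis; the top plate's hole within 4 mm of it; pin let go (z of pin_tip in the frame of die_hole below -0.0305 m and horizontal distance between pin_tip and die_hole below 0.003 m and horizontal distance between top_hole and die_hole below 0.004 m and angle between pin's own z axis and vertical below 0.08 rad and linear speed of pin below 0.01 m/s); the robot touches nothing.
It fails at once if the pin is pressed on the disc cutter with more than 60 N (contact force between pin and die above 60 N).
It fails at once if the gripper or arm pushes the disc cutter or its plates (more than 2 N) (contact force between any of the fingers, the arm and die above 2 N).
It fails at once if the punch or another bystander is moved more than 25 mm (distance of any of punch_grip, gold_ring, gem_jar, wax_tin, file, bench_block, hammer from where it was at the start of the episode above 0.025 m).
It also fails if it takes over 67 s, if anything falls off the work surface, if the arm or the gripper's body presses on something with over 40 N, if the wrist force passes 120 N, or if a joint passes its speed limit or range.

## Robot

A 7-joint arm with a two-finger parallel gripper is mounted at the origin on the work surface. World frame = base frame: x ahead of the robot, y to its left, z up, the work surface at z = 0. Lengths are in mm, angles in rad, forces in N, time in s.
With the tool pointing down it reaches from about 400 to 850 mm from the base axis. Payload 4.4 kg.
Tool frame: the origin (TCP) lies on the centre line of the jaws, within the pads' length; the fingertips stand 17 mm ahead of it and the grasp point (between the pads) lies 2 mm behind it; z points along the fingers, x is the direction in which the jaws open and shut, and the axes are right-handed (so a half turn about z gives the same grasp; the last joint's range is limited). The gripper opens to 94 mm and grips with 3 to 60 N. Pads are 16 mm wide; open, the fingers measure 119 mm over their backs; the gripper's body (75 mm by 177 mm) begins 78 mm behind the grasp point.
Start: joints at [1.092, 0.628, 0.038, 1.517, -0.027, 0.996, -0.02], TCP at [260.793, -595.403, 222.478] pointing down, gripper open.
Joint ranges: [-3.06, 3.06], [-0.37, 2.12], [-1.25, 1.32], [0.18, 2.47], [-1.1, 4.24], [0.23, 1.98], [-2.94, 2.94]. Speed limits (rad/s): [2.57, 2.57, 3.14, 3.14, 3.14, 3.14, 3.14].

## Interface

Orientations are given as a 3x3 rotation matrix whose columns are the frame's x, y, z axes.
In Python, from bench import get_state, eyes, bot gives the robot as it stands.
- The arm moves only by the tool drive_tool, never from a script. Its argument "rows" is a list of rows, each an object of numbers: "dx", "dy", "dz": the shift along the tool's x, y, z in mm; "twist": the turn about the tool's z in degrees. In form: [{"dx": .., "dy": .., "dz": .., "twist": ..}, ...]. A call has 1 to 5 rows; each row is the pose to reach, as a shift and turn from the pose measured when the call began, along the tool's axes at that moment; what a row does not reach only later rows make up. A row lasts 1/8 s, in which the tool goes at most 62.5 mm and 10.7 degrees, less where a joint would pass 70% of its speed; a pose out of reach is approached as far as the arm can. A call with a gripper value outside its range is refused whole. "grip" is the opening in per cent of the stroke, from 0 (shut) to 100 (fully open), set as the call begins (left out, the last holds). The fingers move at their own pace and stop on an object; "newtons" is the grip in N (left out, the last holds). Time passes only in rows, so rows that repeat a pose let the fingers close. It gives the time, the measured TCP pose, the force and the opening at its end, in the units of the state.
- get_state(): the state, without advancing time (a new reading comes with each control period).
- eyes.snapshot(name): name is "scene" or "top"; returns (picture, depth): 480x640x3 uint8, red, green, blue; 480x640 float32, mm along the optical axis (not along the pixel's ray), 0 where there is no reading.
- eyes.camera_info(name): a dict with "fovy" (degrees; the focal length in pixels is half the picture's height over the tangent of half this angle, whatever the lens; pixels are square), "cx", "cy" (the principal point, pixels), "R" (3x3) and "t" (3): a world point X has camera coordinates R X + t. Camera axes: x right, y down, z forward; pixel columns grow to the right and rows downward; lengths in mm; the calibration is good to about 2 mm. A picture is of the moment at which its call begins. camera_info takes no time and is no camera call.
- bot.sign_off(): hands the job in, once; it reports no verdict.
Trained networks look in the newest picture that a camera, given by its name, has taken for a name from the list of things; names that differ only in an ending like _2 or _b are one class to them, and where a whole thing is asked for, a point or a joint stands for the part that bears it (a point fixed in the world has none). Each returns a list of dicts, best first, with "confidence" (0 to 1); they miss things now and then, are a little off and sometimes report something else, mostly with a low value. They report only what shows in the picture. A call takes as long as a camera call. They do not tell look-alikes from the thing itself.
- eyes.masks_of(camera, query): "region" (480x640 bool, what is visible of it) and "centre" ([column, row] in pixels, amid what is visible of it).
The state is a dict: "clock": time; "joint_positions": joint angles; "qd": joint speeds; "effort": joint torques, N m; "eef_pos": TCP position; "tool_rot": TCP orientation; "contact_force": force on the tool from outside, world axes, zero at the start; "torque": the same for the moment, N m; "opening": finger opening in mm.
Only numpy, scipy, OpenCV 4.12 (cv2) and the standard library are available. Lean on these libraries where they do the work, as an engineer would, in place of code of your own. Each camera call takes 0.05 s, during which the arm holds its last target. There are 200 camera calls.

## Working session

There is one attempt and no reset: what is moved stays moved. The work goes in short steps, Python scripts to look and compute and a tool call to move; the robot and the scene stay as the last step left them, time stands still between calls to the robot, and variables do not carry over. Pictures are saved under pics/ and viewed, about 8 in all and at most 12, crops included, and the job is handed in when it is done.

Besides the shell and the picture viewer there is one more tool, called after "Call:" by a JSON object that holds its "api" and its "payload". drive_tool: Moves the arm, as the interface text tells. Its arguments: {"type":"object","properties":{"rows":{"type":"array"},"grip":{"type":"number"},"newtons":{"type":"number"}},"required":["rows"]}

```bash
mkdir -p pics; ls
cat > h.py <<'E'
import numpy as np, cv2
from bench import get_state, eyes, bot
def cam(n):
    i=eyes.camera_info(n); f=240/np.tan(np.radians(i['fovy'])/2)
    return f,i['cx'],i['cy'],np.array(i['R']),np.array(i['t'])
def ray_z(n,u,v,z):
    f,cx,cy,R,t=cam(n); d=R.T@np.array([(u-cx)/f,(v-cy)/f,1]); o=-R.T@t
    return o+d*(z-o[2])/d[2]
def proj(n,X):
    f,cx,cy,R,t=cam(n); c=R@np.array(X)+t; return c[0]/c[2]*f+cx,c[1]/c[2]*f+cy
def cloud(n,dep):
    f,cx,cy,R,t=cam(n); v,u=np.mgrid[:480,:640]
    P=np.stack([(u-cx)/f*dep,(v-cy)/f*dep,dep],-1); return (P-t)@R
def save(n,im,box=None,s=1):
    if box: im=im[box[1]:box[3],box[0]:box[2]]
    cv2.imwrite('pics/'+n,cv2.resize(im,None,fx=s,fy=s,interpolation=cv2.INTER_CUBIC)[...,::-1])
E
python3 - <<'E'
from h import *
s=get_state();print({k:np.round(v,3).tolist() for k,v in s.items()})
for c in['scene','top']:
    im,d=eyes.snapshot(c);save(c+'0.png',im);np.savez(c+'0.npz',im=im,d=d)
    f,cx,cy,R,t=cam(c);print(c,f,cx,cy,-R.T@t,R.round(3).tolist())
    P=cloud(c,d)
    for q in['pin_grip','pin','die','top_hole','pivot','stand','punch_grip','die_hole']:
        for r in eyes.masks_of(c,q)[:4]:
            m=r['region'];print(c,q,round(r['confidence'],2),np.round(r['centre']),m.sum(),np.median(P[m&(d>0)],axis=0).round() if (m&(d>0)).any() else '')
E
```

```text
pics
{'clock': 0.0, 'joint_positions': [1.092, 0.629, 0.038, 1.518, -0.027, 0.996, -0.02], 'qd': [0.001, 0.0, -0.001, -0.002, 0.0, 0.001, 0.001], 'effort': [-0.002, -54.973, 1.143, -18.663, -0.052, 0.024, 0.0], 'eef_pos': [260.506, -594.816, 221.585], 'tool_rot': [[0.401, -0.916, -0.001], [-0.916, -0.401, 0.002], [-0.002, 0.0, -1.0]], 'contact_force': [0.021, -0.032, -0.138], 'torque': [-0.021, 0.002, 0.049], 'opening': 94.233}
scene 581.3917422046491 318.0566129215818 239.3425589434352 [1039.66970028 -482.6481027   906.07514269] [[0.703, 0.711, -0.016], [0.55, -0.558, -0.621], [-0.451, 0.428, -0.783]]
scene pin_grip 0.86 [179. 332.] 290 [ 538. -324.   75.]
scene pin_grip 0.6 [227. 304.] 462 [ 571. -247.  106.]
scene pin_grip 0.5 [185. 294.] 279 [ 479. -274.   71.]
scene pin 0.79 [177. 334.] 344 [ 537. -324.   68.]
scene pin 0.78 [225. 305.] 477 [ 571. -246.  106.]
scene pin 0.75 [184. 294.] 288 [ 479. -273.   69.]
scene pin 0.61 [378. 334.] 806 [756. -80.  44.]
scene die 0.66 [360. 205.] 4994 [555.  96.  56.]
scene top_hole 0.78 [365. 192.] 2156 [542. 116.  76.]
scene top_hole 0.65 
[... 536 characters left out ...]
grip 0.71 [463. 267.] 156 [ 531. -319.   80.]
top pin_grip 0.49 [438. 295.] 125 [ 474. -269.   91.]
top pin 0.68 [467. 266.] 145 [ 531. -319.   87.]
top pin 0.65 [437. 300.] 126 [ 474. -269.   84.]
top pin 0.51 [426. 244.] 262 [ 560. -239.  126.]
top die 0.88 [234. 266.] 5042 [527. 111.  75.]
top die 0.39 [423. 243.] 257 [ 560. -240.  125.]
top top_hole 0.91 [228. 257.] 2740 [538. 116.  77.]
top pivot 0.82 [234. 266.] 5155 [527. 111.  75.]
top pivot 0.46 [335. 156.] 520 [744. -73.  45.]
top stand 0.86 [404. 252.] 2376 [ 555. -207.   66.]
top stand 0.24 [231. 257.] 2830 [538. 117.  77.]
top punch_grip 0.48 [388. 248.] 210 [ 560. -172.  127.]
top die_hole 0.94 [233. 266.] 5070 [526. 111.  75.]
```

View pics/scene0.png

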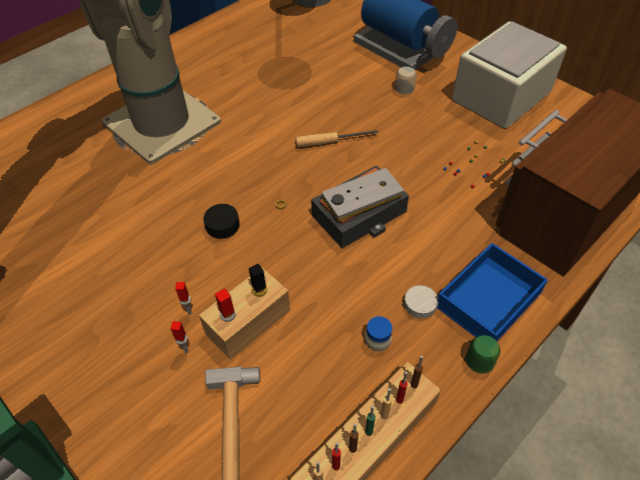

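View pics/top0.png

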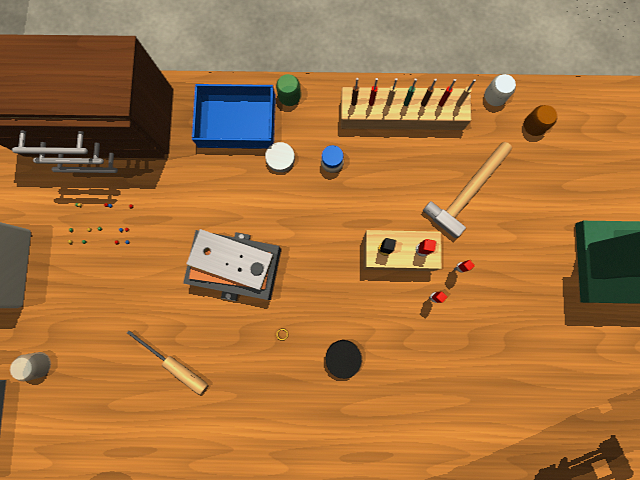

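Run:
```python
from h import *
a=np.load('top0.npz');b=np.load('scene0.npz')
A=cv2.resize(a['im'][200:340,150:310],(700,612)); 
A=cv2.resize(a['im'][205:325,170:300],None,fx=3.05,fy=3.05,interpolation=3)
B=cv2.resize(b['im'][130:285,275:445],None,fx=2.36,fy=2.36,interpolation=3)
h=max(A.shape[0],B.shape[0]);C=np.zeros((h,A.shape[1]+B.shape[1],3),np.uint8);C[:A.shape[0],:A.shape[1]]=A;C[:B.shape[0],A.shape[1]:]=B
save('die.png',C);print(C.shape)
```

```text
(366, 797, 3)
```

View pics/die.png

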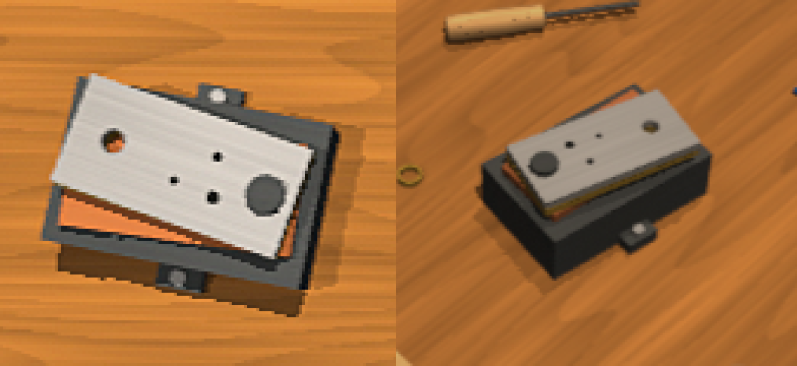

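The candidates for the pin are the red handles at scene (225,303), (182,293) and (178,332). Only the first is in the stand and it is the tallest. The other two stand on the bench and are smaller. The black handle at (258,278) is the punch. Next I measure the grasp yaw and the die geometry.

Run:
```python
from h import *
a=np.load('top0.npz');im=a['im'];d=a['d'];P=cloud('top',d)
hsv=cv2.cvtColor(im,cv2.COLOR_RGB2HSV).astype(int)
yy,xx=np.mgrid[:480,:640]
# pin handle from both cameras
s=np.load('scene0.npz')
for c,D,cen in(('top',a,(427,246)),('scene',s,(226,303))):
    I=D['im'].astype(int);Q=cloud(c,D['d'])
    red=(I[...,0]>110)&(I[...,1]<70)&(abs(xx-cen[0])<18)&(abs(yy-cen[1])<22)
    q=Q[red&(D['d']>0)];top=q[q[:,2]>np.percentile(q[:,2],95)-4]
    r=cv2.minAreaRect(top[:,:2].astype(np.float32));print(c,red.sum(),len(top),top.mean(0).round(1),r, 'brightest')
# top-face by image position: bright red
m=eyes  # stand rect
q=P[(abs(P[...,2]-65)<3)&(abs(xx-404)<45)&(abs(yy-252)<28)];print('stand',len(q),cv2.minAreaRect(q[:,:2].astype(np.float32)),np.median(q[:,2]))
# die
def at(px,z):return ray_z('top',*px,z)[:2]
def blob(box,thr):
    x0,y0,x1,y1=box;sub=hsv[y0:y1,x0:x1];k=(sub[...,2]<thr)
    n,l,st,ce=cv2.connectedComponentsWithStats(k.astype(np.uint8));i=1+np.argmax(st[1:,4]);return ce[i]+[x0,y0],st[i]
print('pivot',blob((247,260,267,279),110))
g=cv2.cvtColor(im,cv2.COLOR_RGB2GRAY);print(g[244:260,198:217])
print(hsv[246:257:1,203:212,1])
pv=at((257.2,268.9),82.5);th=at((207,250.9),75.5);print('pv',pv,'th',th,np.linalg.norm(pv-th))
pts=np.array([(338,127),(303,290),(80,78),(43,240)])/3.05+[170,205]
W=[at(p,50) for p in pts];print(np.round(W,1));
print('block dirs',np.degrees(np.arctan2(*(W[2]-W[0])[::-1])),np.degrees(np.arctan2(*(W[3]-W[1])[::-1])))
q=P[(abs(P[...,2]-75.5)<4)&(abs(xx-234)<55)&(abs(yy-266)<40)&(hsv[...,1]<50)&(hsv[...,2]>110)];r=cv2.minAreaRect(q[:,:2].astype(np.float32));print('plate',len(q),r,np.median(q[:,2]))
print(proj('scene',[*th,75.5]),proj('scene',[*pv,82.5]))
```

```text
top 121 101 [ 563.  -243.4  129.1] ((562.7966918945312, -243.3617401123047), (18.042226791381836, 19.259265899658203), 80.75694274902344) brightest
scene 142 109 [ 564.2 -244.8  128.8] ((563.7095336914062, -244.29542541503906), (19.284093856811523, 19.344966888427734), 84.53340148925781) brightest
stand 2082 ((562.9793090820312, -209.70266723632812), (140.44070434570312, 70.39995574951172), 89.83016967773438) 65.92325116658446
pivot (array([256.54135338, 268.78947368]), array([  4,   2,  13,  14, 133], dtype=int32))
[[190 194 196 194 194 191 192 194 194 192 193 193 194 196 197 195 195 194
  194]
 [195 189 188 192 195 196 194 195 193 194 196 195 194 192 194 195 198 199
  197]
 [200 200 197 193 192 192 200 207 211 210 205 199 196 195 195 195 195 197
  197]
 [195 199 200 201 202 205 194 159 129 102 152 200 205 196 194 194 195 196
  196]
 [195 194 196 199 204 201 151  67  35  33  46 114 183 206 200 196 194 193
  194]
 [198 198 197 197 193 144  46  37  39  35  28  59 129 182 200 198 200 200
  198]
 [191 194 197 203 187 107  32  40  40  36  47  62 116 191 205 199 197 197
  201]
 [195 193 1
[... 892 characters left out ...]
 185 196 215  58  12]
 [ 16 139 220 191 187 182 195  86  26]
 [ 17 117 198 181 179 182 195 122   8]
 [ 15  41 209 188 187 199 157  71  13]
 [ 19  10 134 223 212 172  60   8  16]
 [ 20  15  11   4   4   6  10  16  20]
 [ 22  22  21  20  17  17  19  23  22]]
pv [519.00525242  61.7200306 ] th [551.47475271 157.88968462] 101.50305809759057
[[565.1  23.1]
 [462.9  41.6]
 [593.7 188. ]
 [490.8 205.2]]
block dirs 80.17666098579869 80.29902634240653
plate 2627 ((537.5357055664062, 115.35499572753906), (145.58746337890625, 69.96826171875), 71.97252655029297) 76.60466517610561
(np.float64(381.98820719262903), np.float64(183.434650649127)) (np.float64(336.11542886882154), np.float64(198.2719150667376))
```

Call:
{"api": "drive_tool", "payload": {"rows": [{"dx":-40,"dy":-84,"dz":0,"twist":-10},{"dx":-80,"dy":-127,"dz":0,"twist":-20},{"dx":-120,"dy":-170,"dz":0,"twist":-30},{"dx":-145,"dy":-220,"dz":0,"twist":-40},{"dx":-165,"dy":-270,"dz":0,"twist":-50}], "grip": 75, "newtons": 30}}

```text
clock: 1.52
eef_pos: [438.5, -338.9, 223.0]
tool_rot: [[0.961, -0.277, 0.0], [-0.277, -0.961, -0.001], [0.001, 0.001, -1.0]]
contact_force: [1.1, -0.8, 0.1]
opening: 70.8
```

```bash
cat > go.py <<'E'
import sys
from h import *
x,y,z,yaw=map(float,sys.argv[1:5]);s=get_state();R=np.array(s['tool_rot']);p=np.array(s['eef_pos'])
d=R.T@(np.array([x,y,z])-p);cur=np.degrees(np.arctan2(R[1,0],R[0,0]))
print(p.round(1),'yaw',round(cur,1),'d',d.round(1),'twist',round((cur-yaw+180)%360-180,1),'F',np.round(s['contact_force'],1),'j7',round(s['joint_positions'][6],2),'t',s['clock'])
E
python3 go.py 563 -244.7 180 -5
python3 - <<'E'
from h import *
b=np.load('scene0.npz');im=b['im'];g=cv2.cvtColor(im,cv2.COLOR_RGB2GRAY)
u,v=381,183;print(g[v-7:v+8,u-9:u+10])
def cent(box,thr):
    x0,y0,x1,y1=box;k=(g[y0:y1,x0:x1]<thr).astype(np.uint8);n,l,st,ce=cv2.connectedComponentsWithStats(k);i=1+np.argmax(st[1:,4]);return ce[i]+[x0,y0],st[i]
p,_=cent((374,176,392,191),125);print(p,ray_z('scene',*p,75.5))
E
```

```text
[ 438.5 -338.9  223. ] yaw -16.1 d [  93.6 -125.    42.9] twist -11.1 F [ 1.1 -0.8  0.1] j7 0.2 t 1.525
[[154 154 153 153 153 153 153 152 153 153 153 152 152 152 153 153 152 153
  152]
 [153 152 152 153 153 153 153 153 153 152 152 152 153 154 152 152 152 152
  151]
 [153 154 153 153 154 153 152 152 152 153 155 154 153 153 152 151 152 152
  152]
 [153 154 154 153 153 153 153 153 152 152 151 152 152 153 152 152 151 151
  151]
 [153 153 153 153 154 154 152 152 149 143 140 142 146 149 150 151 153 153
  153]
 [154 154 154 152 153 153 152 146 124 100  94  95 113 129 145 153 153 152
  153]
 [153 152 152 153 153 153 150 122  79  74  72  66  58  74 124 153 154 153
  152]
 [153 153 153 154 154 154 141 103  69  75  78  71  55  58 110 147 152 151
  151]
 [154 154 155 153 154 154 149 119  63  56  63  62  57  58 109 146 151 152
  151]
 [154 153 153 154 155 156 155 142 108  85  76  67  72  99 135 152 151 150
  149]
 [154 155 155 157 157 157 157 156 154 145 126 113 131 152 150 150 150 149
  150]
 [157 157 157 158 158 157 154 152 153 153 152 152 151 150 150 149 151 150
  150]
 [159 159 158 156 155 154 154 153 152 150 151 151 151 151 151 150 150 150
  151]
 [156 156 155 154 153 152 152 151 151 151 151 153 152 151 150 151 152 153
  153]
 [155 155 154 152 151 152 152 152 153 153 152 151 151 152 152 153 154 154
  153]]
[382.44444444 183.13888889] [551.58206483 159.12159831  75.5       ]
```

Call:
{"api": "drive_tool", "payload": {"rows": [{"dx":40,"dy":-50,"dz":10,"twist":-5},{"dx":75,"dy":-100,"dz":30,"twist":-11},{"dx":93.6,"dy":-125,"dz":42,"twist":-11},{"dx":93.6,"dy":-125,"dz":42,"twist":-11},{"dx":93.6,"dy":-125,"dz":42,"twist":-11}]}}

```text
clock: 2.15
eef_pos: [562.2, -245.8, 181.0]
tool_rot: [[0.996, -0.089, -0.001], [-0.089, -0.996, -0.002], [-0.0, 0.002, -1.0]]
contact_force: [-0.3, -0.4, 0.1]
opening: 70.4
```

```bash
python3 go.py 563 -244.7 103 -5
python3 - <<'E'
from h import *
im,d=eyes.snapshot('scene');save('s1.png',im,(150,220,310,370),4)
E
```

```text
[ 562.2 -245.8  181. ] yaw -5.1 d [ 0.7 -1.3 78. ] twist -0.1 F [-0.3 -0.4  0.1] j7 0.1 t 2.15
```

View pics/s1.png

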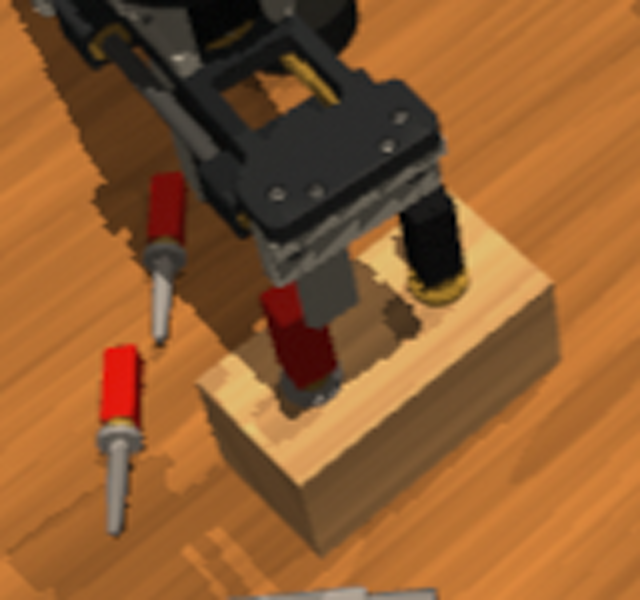

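The crop shows the jaws just above the stand's red pin, at crop (300,340). The two smaller look-alikes are on the bench at (165,250) and (120,430). I descend and grip.

Call:
{"api": "drive_tool", "payload": {"rows": [{"dx":0.7,"dy":-1.3,"dz":25},{"dx":0.7,"dy":-1.3,"dz":50},{"dx":0.7,"dy":-1.3,"dz":70},{"dx":0.7,"dy":-1.3,"dz":78},{"dx":0.7,"dy":-1.3,"dz":78}]}}

```text
schema error: expected keys dx, dy, dz, twist
```

Call:
{"api": "drive_tool", "payload": {"rows": [{"dz":0},{"dz":0},{"dz":0},{"dz":0},{"dz":0}], "grip": 5, "newtons": 50}}

```text
schema error: expected keys dx, dy, dz, twist
```

Call:
{"api": "drive_tool", "payload": {"rows": [{"dz":0},{"dz":-5},{"dz":-30},{"dz":-60},{"dz":-90}]}}

```text
schema error: expected keys dx, dy, dz, twist
```

```bash
python3 go.py 551 157.8 200 -5
python3 - <<'E'
from h import *
im,d=eyes.snapshot('scene');save('s2.png',im,(150,170,310,370),3)
E
```

```text
[ 561.9 -246.4  181.3] yaw -5.2 d [ -47.4 -401.6  -19.6] twist -0.2 F [-0.9 -0.4 -0.5] j7 0.1 t 2.2
```

View pics/s2.png

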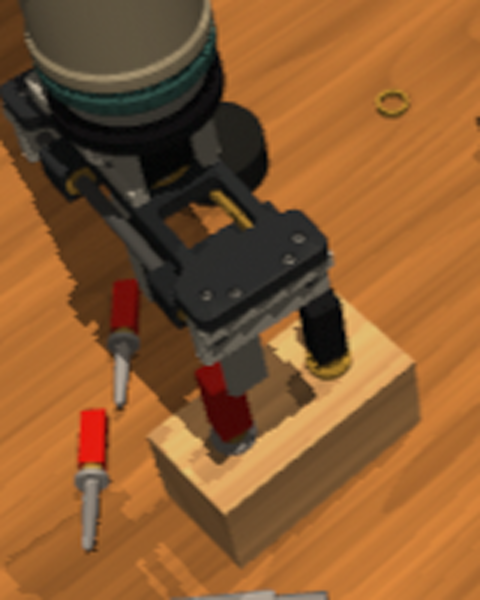

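The calls were refused because every key is required, so nothing moved. I resend them with all keys.

Call:
{"api": "drive_tool", "payload": {"rows": [{"dx":1,"dy":-1.6,"dz":25,"twist":0},{"dx":1,"dy":-1.6,"dz":50,"twist":0},{"dx":1,"dy":-1.6,"dz":70,"twist":0},{"dx":1,"dy":-1.6,"dz":78,"twist":0},{"dx":1,"dy":-1.6,"dz":78,"twist":0}]}}

```text
clock: 2.88
eef_pos: [562.7, -246.1, 103.7]
tool_rot: [[0.996, -0.092, -0.0], [-0.092, -0.996, -0.002], [0.0, 0.002, -1.0]]
contact_force: [0.4, -0.3, 1.2]
opening: 70.5
```

Call:
{"api": "drive_tool", "payload": {"rows": [{"dx":0,"dy":0,"dz":0,"twist":0},{"dx":0,"dy":0,"dz":0,"twist":0},{"dx":0,"dy":0,"dz":0,"twist":0},{"dx":0,"dy":0,"dz":0,"twist":0},{"dx":0,"dy":0,"dz":0,"twist":0}], "grip": 5, "newtons": 50}}

```text
clock: 3.5
eef_pos: [562.7, -246.0, 103.7]
tool_rot: [[0.996, -0.092, -0.0], [-0.092, -0.996, -0.002], [0.0, 0.002, -1.0]]
contact_force: [-0.1, 0.3, -0.4]
opening: 23.9
```

Call:
{"api": "drive_tool", "payload": {"rows": [{"dx":0,"dy":0,"dz":0,"twist":0},{"dx":0,"dy":0,"dz":0,"twist":0},{"dx":0,"dy":0,"dz":-3,"twist":0},{"dx":0,"dy":0,"dz":-10,"twist":0},{"dx":0,"dy":0,"dz":-20,"twist":0}]}}

```text
clock: 4.12
eef_pos: [562.5, -245.9, 124.1]
tool_rot: [[0.996, -0.092, -0.0], [-0.092, -0.996, -0.002], [-0.0, 0.002, -1.0]]
contact_force: [-0.8, 0.1, -2.2]
opening: 19.9
```

Call:
{"api": "drive_tool", "payload": {"rows": [{"dx":0,"dy":0,"dz":-30,"twist":0},{"dx":0,"dy":0,"dz":-60,"twist":0},{"dx":0,"dy":0,"dz":-80,"twist":0},{"dx":0,"dy":0,"dz":-90,"twist":0},{"dx":0,"dy":0,"dz":-90,"twist":0}]}}

```text
clock: 4.75
eef_pos: [562.8, -245.8, 214.8]
tool_rot: [[0.996, -0.092, 0.001], [-0.092, -0.996, -0.003], [0.001, 0.003, -1.0]]
contact_force: [0.4, -0.0, -1.9]
opening: 19.7
```

```bash
python3 go.py 551 157.8 230 -5
python3 - <<'E'
from h import *
im,d=eyes.snapshot('scene');save('s3.png',im,(150,170,310,370),3)
E
```

```text
[ 562.8 -245.8  214.8] yaw -5.3 d [ -48.9 -400.8  -16.3] twist -0.3 F [ 0.4 -0.  -1.9] j7 0.11 t 4.75
```

View pics/s3.png

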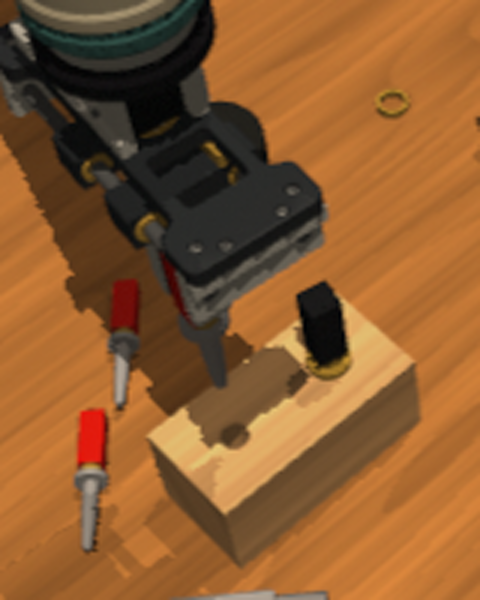

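The pin is out of the stand and held upright: the hole at crop (235,435) is empty and the opening is 19.7 mm. I carry it to the die.

Call:
{"api": "drive_tool", "payload": {"rows": [{"dx":-10,"dy":-50,"dz":-5,"twist":0},{"dx":-20,"dy":-105,"dz":-10,"twist":0},{"dx":-30,"dy":-160,"dz":-16,"twist":0},{"dx":-35,"dy":-215,"dz":-16,"twist":0},{"dx":-40,"dy":-270,"dz":-16,"twist":0}]}}

```text
clock: 5.42
eef_pos: [546.5, 28.4, 228.5]
tool_rot: [[0.996, -0.092, -0.002], [-0.092, -0.996, -0.002], [-0.002, 0.002, -1.0]]
contact_force: [0.2, 1.1, -1.5]
opening: 19.7
```

Call:
{"api": "drive_tool", "payload": {"rows": [{"dx":-3,"dy":-50,"dz":5,"twist":0},{"dx":-6,"dy":-90,"dz":10,"twist":0},{"dx":-9,"dy":-122,"dz":15,"twist":0},{"dx":-9,"dy":-130,"dz":20,"twist":0},{"dx":-9,"dy":-131,"dz":20,"twist":0}]}}

```text
clock: 6.05
eef_pos: [549.0, 158.6, 207.1]
tool_rot: [[0.996, -0.092, -0.004], [-0.092, -0.996, -0.004], [-0.004, 0.004, -1.0]]
contact_force: [-0.3, -0.1, -1.8]
opening: 19.7
```

```bash
python3 go.py 551 157.8 190 -5
python3 - <<'E'
from h import *
im,d=eyes.snapshot('scene');save('s4.png',im,(300,60,460,220),4);np.savez('s4.npz',im=im,d=d)
p=np.array(get_state()['eef_pos']);print(proj('scene',p-[0,0,96.7]),proj('scene',[551,158,75.5]))
E
```

```text
[549.  158.6 207.1] yaw -5.3 d [ 2.1  0.6 17.1] twist -0.3 F [-0.3 -0.1 -1.8] j7 -0.6 t 6.05
(np.float64(382.5060069134131), np.float64(170.07286659013812)) (np.float64(381.84398553692677), np.float64(183.28355688396238))
```

View pics/s4.png

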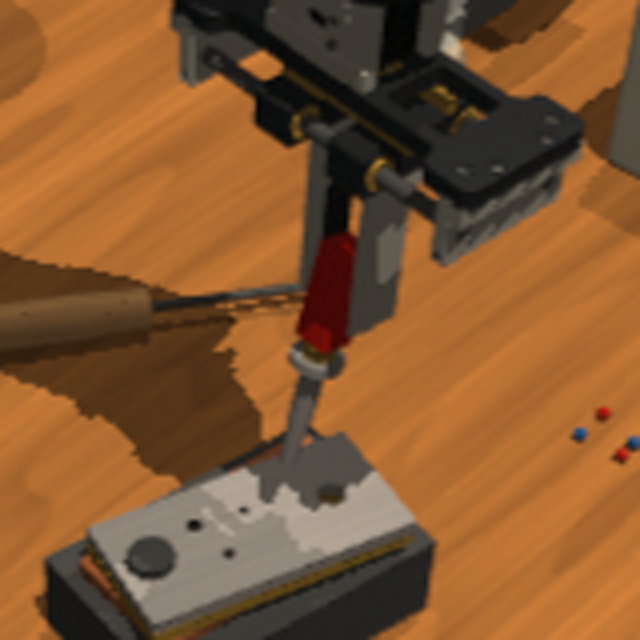

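Run:
```python
from h import *
p=np.array(get_state()['eef_pos'])
for n,o in(('handle top',24.3),('ferrule/handle',-25.7),('collar under',-38.7),('tip',-96.7)):
    u,v=proj('scene',p+[0,0,o]);print(n,round((u-300)*4),round((v-60)*4))
a=np.load('s4.npz');P=cloud('scene',a['d'])
I=a['im'].astype(int);red=(I[...,0]>70)&(I[...,1]<35);red[:115]=0;red[150:]=0;red[:,:373]=0;red[:,392:]=0
q=P[red];q=q[np.linalg.norm(q[:,:2]-p[:2],axis=1)<30];print(len(q))
for z0 in range(180,236,8):
    k=q[(q[:,2]>=z0)&(q[:,2]<z0+8)]
    if len(k):print(z0,len(k),k.mean(0).round(1))
for v in range(152,180):
    r=np.where((np.linalg.norm(P[v,:,:2]-p[:2],axis=1)<30)&(P[v,:,2]>95)&(P[v,:,2]<175)&(np.arange(640)<400))[0]
    if len(r):print(v,r.min(),r.max(),P[v,r].mean(0).round(1))
```

```text
handle top 349 244
ferrule/handle 341 329
collar under 339 350
tip 330 440
63
180 6 [549.2 137.9 186.2]
188 34 [551.  138.4 191.9]
196 9 [552.  139.1 198. ]
220 1 [545.  159.9 227.9]
228 13 [550.6 154.8 232.6]
152 375 379 [550.4 135.1 173.8]
153 376 385 [558.2 139.6 173.4]
154 375 384 [555.2 136.8 170.9]
155 375 380 [550.2 137.5 164.6]
156 374 380 [548.8 138.1 160.8]
157 374 380 [550.4 136.4 160.4]
158 374 380 [550.4 136.6 157.8]
159 374 379 [550.7 135.3 156.4]
160 373 379 [549.7 135.1 153.3]
161 373 379 [550.5 134.3 151.8]
162 373 378 [549.8 134.  149.1]
163 373 378 [550.1 133.8 146.8]
164 372 378 [549.7 133.1 144.4]
165 372 377 [549.5 132.1 142.4]
166 372 377 [548.8 133.3 138.6]
167 372 377 [549.6 132.5 137.1]
168 372 376 [549.5 131.3 135.2]
169 371 376 [548.7 131.1 132.2]
170 371 375 [548.1 130.6 129.5]
171 371 375 [548.6 130.2 127.6]
172 373 375 [551.2 130.2 126.8]
173 372 374 [549.9 129.1 124. ]
174 371 374 [548.5 130.1 119.6]
175 371 373 [548.4 128.5 118. ]
176 373 373 [548.6 131.5 113.3]
```

The pin has tilted about 12° about the jaw axis, with its tip toward -y. I'll find the tip, put it in the top hole, and use the hole's radial stiffness to straighten it.

Run:
```python
from h import *
a=np.load('s4.npz');g=cv2.cvtColor(a['im'],cv2.COLOR_RGB2GRAY)
print(g[166:184,364:384])
for px in((372.3,176),(372.3,174)):
  for z in(112,116,119):print(px,z,ray_z('scene',*px,z).round(1))
print('s3 exp tip',proj('scene',[562.8,-245.8,118]))
```

```text
[[ 62 100 133 134 133 131 129 107  70  80  84  84  72  81 117 135 132 128
  125 123]
 [ 62 102 133 132 131 129 117  91  72  81  85  81  66  42  74 113 125 125
  123 120]
 [ 63 101 131 128 125 110  65  55  75  81  84  80  75  64  43  73 106 118
  117 108]
 [ 64  96 123 108  70  49  41  61  78  83  82  83 101 102  74  61  61  81
   83  78]
 [ 63  57  64  65  35  39  46  64  79  83  80  93 115 110  83  77  78  78
   78  79]
 [ 47  42  37  38  44  55  64  72  79  83  76  84  91  77  78  78  79  79
   79  79]
 [ 34  35  44  53  59  60  62  74  81  82  71  68  79  78  78  78  78  78
   78  78]
 [ 37  45  56  63  64  64  67  76  82  78  73  75  79  79  79  79  79  79
   79  78]
 [ 57  63  64  68  75  70  67  78  82  75  73  79  78  78  79  79  79  78
   78  78]
 [ 68  72  74  78  78  75  72  78  79  74  76  80  79  79  79  79  79  79
   78  78]
 [ 78  78  79  79  79  79  78  79  80  77  78  79  79  79  78  79  78  79
   79  78]
 [ 79  79  79  79  80  80  80  79  78  78  79  78  79  79  78  79  78  79
   78  79]
 [ 91  80  80  80  80  80  79  79  79  79  78  79  79  78  79  78  78  79
   78  79]
 [137  81  79  78  78  78  79  78  78  80  79  79  79  79  79  79  78  79
   78  78]
 [136  78  78  79  79  79  88  91  78  79  79  79  79  79  78  78  77  73
   71  74]
 [134  79  78  80  80  89 133 140  91  80  79  79  78  79  78  74  64  57
   55  56]
 [135  80  80  80  79 126 164 166 140  98  90  79  79  79  78  64  50  49
   48  49]
 [137  78  79  80  89 133 164 163 163 164 135  80  80  80  75  61  48  47
   49  48]]
(372.3, 176) 112 [546.8 131.5 112. ]
(372.3, 176) 116 [549.3 128.4 116. ]
(372.3, 176) 119 [551.2 126.1 119. ]
(372.3, 174) 112 [543.3 135.5 112. ]
(372.3, 174) 116 [545.8 132.4 116. ]
(372.3, 174) 119 [547.6 130.1 119. ]
s3 exp tip (np.float64(222.2431307175697), np.float64(298.5435001625408))
```

Call:
{"api": "drive_tool", "payload": {"rows": [{"dx":0.3,"dy":-6,"dz":5,"twist":0},{"dx":0.6,"dy":-12,"dz":10,"twist":0},{"dx":0.9,"dy":-18,"dz":15,"twist":0},{"dx":1.2,"dy":-23,"dz":20,"twist":0},{"dx":1.4,"dy":-26.7,"dz":25,"twist":0}], "grip": 5, "newtons": 60}}

```text
clock: 6.72
eef_pos: [553.2, 184.8, 182.0]
tool_rot: [[0.996, -0.093, -0.004], [-0.093, -0.996, -0.004], [-0.003, 0.004, -1.0]]
contact_force: [-0.0, -0.2, -1.7]
opening: 19.7
```

```bash
python3 go.py 552 185 182 -5
python3 - <<'E'
from h import *
im,d=eyes.snapshot('scene');save('s5.png',im,(340,120,420,210),6.6);np.savez('s5.npz',im=im,d=d)
E
```

```text
[553.2 184.8 182. ] yaw -5.3 d [-1.2 -0.1  0. ] twist -0.3 F [-0.  -0.2 -1.7] j7 -0.66 t 6.725
```

View pics/s5.png

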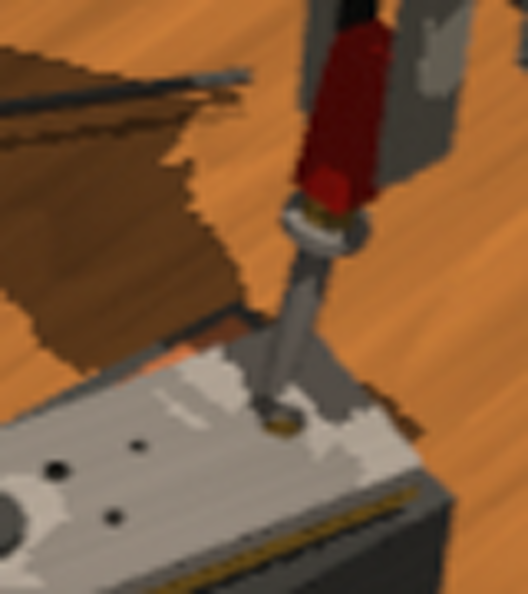

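Run:
```python
from h import *
h=ray_z('scene',382.4,183.1,75.5);print(h)
for z in(85,88,91):print(z,ray_z('scene',380.6,180.6,z),ray_z('scene',380.2,179.6,z),np.array(proj('scene',[h[0],h[1],z])))
```

```text
[551.44956494 159.13999554  75.5       ]
85 [550.05381003 154.41594745  85.        ] [547.69366234 155.90553976  85.        ] [382.74104528 179.7167422 ]
88 [551.84274212 152.08827724  88.        ] [549.49121781 153.57242696  88.        ] [382.84967263 178.63913068]
91 [553.63167421 149.76060703  91.        ] [551.28877328 151.23931416  91.        ] [382.95875059 177.55704887]
```

Call:
{"api": "drive_tool", "payload": {"rows": [{"dx":0.5,"dy":-3,"dz":2,"twist":0},{"dx":0.5,"dy":-5.2,"dz":4,"twist":0},{"dx":0.5,"dy":-5.2,"dz":7,"twist":0},{"dx":0.5,"dy":-5.2,"dz":10,"twist":0},{"dx":0.5,"dy":-5.2,"dz":13,"twist":0}]}}

```text
clock: 7.4
eef_pos: [553.8, 190.1, 168.2]
tool_rot: [[0.996, -0.093, -0.005], [-0.093, -0.996, -0.004], [-0.004, 0.004, -1.0]]
contact_force: [-0.0, -0.8, -1.5]
opening: 19.8
```

Call:
{"api": "drive_tool", "payload": {"rows": [{"dx":0,"dy":0,"dz":1,"twist":0},{"dx":0,"dy":0,"dz":2,"twist":0},{"dx":0,"dy":0,"dz":2.5,"twist":0}]}}

```text
clock: 7.78
eef_pos: [553.8, 190.0, 165.7]
tool_rot: [[0.996, -0.093, -0.004], [-0.093, -0.996, -0.004], [-0.004, 0.004, -1.0]]
contact_force: [-0.2, 0.2, -2.3]
opening: 19.4
```

Call:
{"api": "drive_tool", "payload": {"rows": [{"dx":0,"dy":0,"dz":1,"twist":0},{"dx":0,"dy":0,"dz":2,"twist":0},{"dx":0,"dy":0,"dz":2.5,"twist":0}]}}

```text
clock: 8.15
eef_pos: [554.0, 189.7, 163.2]
tool_rot: [[0.996, -0.093, -0.004], [-0.093, -0.996, -0.004], [-0.004, 0.005, -1.0]]
contact_force: [-0.8, -1.8, -0.3]
opening: 19.6
```

```bash
python3 go.py 552 185 182 -5
python3 - <<'E'
from h import *
im,d=eyes.snapshot('scene');save('s6.png',im,(340,120,420,210),6.6)
E
```

```text
[554.  189.7 163.2] yaw -5.3 d [ -1.6   4.9 -18.7] twist -0.3 F [-0.8 -1.8 -0.3] j7 -0.67 t 8.15
```

View pics/s6.png

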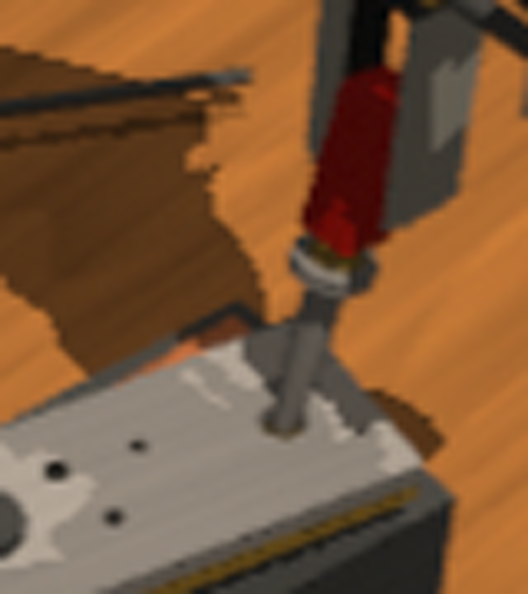

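The tip is in the top hole, at crop (285,425). I draw the hand toward -y to straighten the pin.

Call:
{"api": "drive_tool", "payload": {"rows": [{"dx":0,"dy":2,"dz":-0.3,"twist":0},{"dx":0.1,"dy":4,"dz":-0.6,"twist":0},{"dx":0.2,"dy":6,"dz":-0.9,"twist":0},{"dx":0.3,"dy":8,"dz":-1.2,"twist":0},{"dx":0.4,"dy":10,"dz":-1.5,"twist":0}]}}

```text
clock: 8.82
eef_pos: [553.7, 182.7, 164.9]
tool_rot: [[0.996, -0.092, -0.003], [-0.092, -0.996, 0.0], [-0.003, -0.0, -1.0]]
contact_force: [0.7, 7.0, -5.4]
opening: 19.6
```

Call:
{"api": "drive_tool", "payload": {"rows": [{"dx":0.1,"dy":4,"dz":-0.3,"twist":0},{"dx":0.1,"dy":6,"dz":-0.5,"twist":0},{"dx":0.2,"dy":8,"dz":-0.7,"twist":0},{"dx":0.3,"dy":10,"dz":-0.8,"twist":0},{"dx":0.4,"dy":12,"dz":-1,"twist":0}]}}

```text
clock: 9.45
eef_pos: [553.9, 176.4, 166.6]
tool_rot: [[0.996, -0.09, 0.001], [-0.09, -0.996, 0.009], [-0.0, -0.009, -1.0]]
contact_force: [1.0, 9.1, -3.2]
opening: 19.4
```

```bash
cat > tilt.py <<'E'
from h import *
im,d=eyes.snapshot('scene');np.savez('last.npz',im=im,d=d);s=get_state();p=np.array(s['eef_pos']);P=cloud('scene',d)
print(p.round(1),np.round(s['contact_force'],1),s['clock'])
I=im.astype(int);red=(I[...,0]>60)&(I[...,1]<40)&(np.linalg.norm(P[...,:2]-p[:2],axis=2)<40)&(P[...,2]>p[2]-30)
o=[]
for lab,m in(('red',red),('shank',(np.linalg.norm(P[...,:2]-p[:2],axis=2)<40)&(P[...,2]>82)&(P[...,2]<p[2]-42))):
    q=P[m]
    if lab=='shank': q=q[np.linalg.norm(q[:,:2]-np.median(q[:,:2],axis=0),axis=1)<14]
    print(lab,len(q)); 
    if len(q)>8:
        c=[np.polyfit(q[:,2],q[:,k],1) for k in(0,1)];print('slope x,y deg',np.degrees([c[0][0],c[1][0]]).round(1),'at z80',[round(np.polyval(k,80),1) for k in c],'mean',q.mean(0).round(1))
E
python3 tilt.py
```

```text
[554.  176.1 166.7] [ 1.2  8.9 -3.5] 9.5
red 273
slope x,y deg [1.6 9.2] at z80 [np.float64(552.4), np.float64(149.4)] mean [555.  164.3 172.7]
shank 100
slope x,y deg [1.  9.1] at z80 [np.float64(554.5), np.float64(153.1)] mean [554.9 157.  104.4]
```

Call:
{"api": "drive_tool", "payload": {"rows": [{"dx":0.1,"dy":8,"dz":0,"twist":0},{"dx":0.3,"dy":12,"dz":0,"twist":0},{"dx":0.5,"dy":15,"dz":0,"twist":0},{"dx":0.7,"dy":18,"dz":0,"twist":0},{"dx":0.8,"dy":20,"dz":0,"twist":0}]}}

```text
clock: 10.12
eef_pos: [555.4, 162.7, 168.3]
tool_rot: [[0.996, -0.087, 0.008], [-0.087, -0.996, 0.019], [0.006, -0.019, -1.0]]
contact_force: [1.3, 11.1, 1.1]
opening: 19.6
```

```bash
python3 tilt.py
```

```text
[555.4 162.4 168.3] [2.  9.9 0.1] 10.175
red 224
slope x,y deg [-4.3  8.4] at z80 [np.float64(562.5), np.float64(140.0)] mean [555.7 153.4 172. ]
shank 92
slope x,y deg [1.5 4.1] at z80 [np.float64(557.4), np.float64(151.0)] mean [558.1 152.7 104.8]
```

Call:
{"api": "drive_tool", "payload": {"rows": [{"dx":-0.8,"dy":5,"dz":0,"twist":0},{"dx":-1.6,"dy":8,"dz":0,"twist":0},{"dx":-2.4,"dy":10,"dz":0,"twist":0},{"dx":-3.2,"dy":12,"dz":0,"twist":0},{"dx":-4,"dy":12,"dz":0,"twist":0}]}}

```text
clock: 10.8
eef_pos: [554.0, 156.5, 169.5]
tool_rot: [[0.996, -0.085, 0.017], [-0.086, -0.996, 0.028], [0.014, -0.029, -0.999]]
contact_force: [4.7, 9.3, -6.2]
opening: 19.8
```

```bash
python3 tilt.py
```

```text
[554.  156.5 169.6] [ 5.2 10.6 -4.4] 10.85
red 200
slope x,y deg [-4.2  4.9] at z80 [np.float64(561.5), np.float64(140.3)] mean [554.6 148.3 173.2]
shank 86
slope x,y deg [ 0.4 -0.7] at z80 [np.float64(557.9), np.float64(151.6)] mean [558.  151.3 105.3]
```

Call:
{"api": "drive_tool", "payload": {"rows": [{"dx":0,"dy":-3,"dz":1,"twist":0},{"dx":0,"dy":-3,"dz":2,"twist":0},{"dx":0,"dy":-3,"dz":3,"twist":0}]}}

```text
clock: 11.22
eef_pos: [553.9, 158.4, 166.3]
tool_rot: [[0.996, -0.086, 0.016], [-0.086, -0.996, 0.026], [0.013, -0.027, -1.0]]
contact_force: [-0.2, 0.1, -1.4]
opening: 19.5
```

```bash
python3 tilt.py
```

```text
[553.9 158.4 166.2] [-0.1  0.  -0.9] 11.275
red 207
slope x,y deg [-3.5  6.2] at z80 [np.float64(559.6), np.float64(140.6)] mean [554.1 150.4 169.9]
shank 85
slope x,y deg [1.6 0.8] at z80 [np.float64(557.1), np.float64(152.3)] mean [557.7 152.6 102.8]
```

Call:
{"api": "drive_tool", "payload": {"rows": [{"dx":0,"dy":0,"dz":1,"twist":0},{"dx":0,"dy":0,"dz":2,"twist":0},{"dx":0,"dy":0,"dz":3,"twist":0},{"dx":0,"dy":0,"dz":3.5,"twist":0}]}}

```text
clock: 11.78
eef_pos: [554.2, 158.5, 163.6]
tool_rot: [[0.996, -0.086, 0.016], [-0.086, -0.996, 0.026], [0.014, -0.027, -1.0]]
contact_force: [-1.7, -0.6, 8.0]
opening: 19.5
```

Contact is at TCP z of about 163.8, which puts the tip at 67 mm on the brass. I drag along the arc in the + direction with light pressure.

Call:
{"api": "drive_tool", "payload": {"rows": [{"dx":-1,"dy":-0.2,"dz":0.2,"twist":0},{"dx":-2,"dy":-0.5,"dz":0.3,"twist":0},{"dx":-3,"dy":-0.7,"dz":0.4,"twist":0},{"dx":-4,"dy":-1,"dz":0.5,"twist":0}]}}

```text
clock: 12.28
eef_pos: [551.1, 160.1, 163.3]
tool_rot: [[0.996, -0.086, 0.018], [-0.087, -0.996, 0.027], [0.016, -0.028, -0.999]]
contact_force: [2.5, -0.1, -0.3]
opening: 19.5
```

Call:
{"api": "drive_tool", "payload": {"rows": [{"dx":-1,"dy":-0.2,"dz":0.5,"twist":0},{"dx":-2,"dy":-0.4,"dz":0.7,"twist":0},{"dx":-3,"dy":-0.6,"dz":0.8,"twist":0},{"dx":-4,"dy":-0.8,"dz":0.8,"twist":0}]}}

```text
clock: 12.78
eef_pos: [547.0, 161.6, 162.3]
tool_rot: [[0.996, -0.086, 0.018], [-0.086, -0.996, 0.027], [0.015, -0.029, -0.999]]
contact_force: [3.5, 1.0, -0.8]
opening: 19.9
```

Call:
{"api": "drive_tool", "payload": {"rows": [{"dx":-1,"dy":-0.2,"dz":0.3,"twist":0},{"dx":-2,"dy":-0.4,"dz":0.5,"twist":0},{"dx":-3,"dy":-0.6,"dz":0.6,"twist":0},{"dx":-4,"dy":-0.8,"dz":0.7,"twist":0}]}}

```text
clock: 13.28
eef_pos: [543.7, 162.6, 161.9]
tool_rot: [[0.996, -0.086, 0.019], [-0.087, -0.996, 0.027], [0.017, -0.029, -0.999]]
contact_force: [3.7, -0.7, 0.8]
opening: 19.5
```

Call:
{"api": "drive_tool", "payload": {"rows": [{"dx":0,"dy":0,"dz":0.6,"twist":0},{"dx":0,"dy":0,"dz":1.2,"twist":0},{"dx":0,"dy":0,"dz":1.8,"twist":0}]}}

```text
clock: 13.65
eef_pos: [543.7, 163.0, 160.1]
tool_rot: [[0.996, -0.086, 0.019], [-0.087, -0.996, 0.028], [0.017, -0.029, -0.999]]
contact_force: [3.5, 0.9, 0.3]
opening: 19.7
```

```bash
python3 tilt.py
```

```text
[543.7 163.  160. ] [5.1 0.8 1. ] 13.7
red 197
slope x,y deg [-4.3  6.3] at z80 [np.float64(550.4), np.float64(145.7)] mean [544.1 154.9 163.8]
shank 66
slope x,y deg [-3.6  0.5] at z80 [np.float64(549.3), np.float64(157.1)] mean [548.  157.2 100.2]
```

Call:
{"api": "drive_tool", "payload": {"rows": [{"dx":0,"dy":0,"dz":1,"twist":0},{"dx":0,"dy":0,"dz":2,"twist":0},{"dx":0,"dy":0,"dz":3,"twist":0},{"dx":0,"dy":0,"dz":3.8,"twist":0}]}}

```text
clock: 14.2
eef_pos: [543.9, 163.1, 156.2]
tool_rot: [[0.996, -0.086, 0.019], [-0.087, -0.996, 0.028], [0.017, -0.029, -0.999]]
contact_force: [4.8, 1.0, 1.5]
opening: 19.8
```

Call:
{"api": "drive_tool", "payload": {"rows": [{"dx":0,"dy":0,"dz":0.7,"twist":0},{"dx":0,"dy":0,"dz":1.4,"twist":0},{"dx":0,"dy":0,"dz":2,"twist":0}]}}

```text
clock: 14.58
eef_pos: [544.1, 163.2, 155.4]
tool_rot: [[0.996, -0.086, 0.02], [-0.087, -0.996, 0.027], [0.018, -0.029, -0.999]]
contact_force: [1.3, -0.2, 13.6]
opening: 20.0
```

Call:
{"api": "drive_tool", "payload": {"rows": [{"dx":-1,"dy":0.2,"dz":-0.2,"twist":0},{"dx":-2,"dy":0.3,"dz":0.2,"twist":0},{"dx":-3,"dy":0.3,"dz":0.3,"twist":0},{"dx":-4,"dy":0.3,"dz":0.4,"twist":0}]}}

```text
clock: 15.08
eef_pos: [541.9, 163.4, 155.7]
tool_rot: [[0.996, -0.086, 0.024], [-0.087, -0.996, 0.028], [0.021, -0.03, -0.999]]
contact_force: [5.9, 0.1, 5.1]
opening: 19.8
```

Call:
{"api": "drive_tool", "payload": {"rows": [{"dx":-1.5,"dy":0,"dz":0.2,"twist":0},{"dx":-2.5,"dy":0,"dz":0.4,"twist":0},{"dx":-3.5,"dy":0,"dz":0.5,"twist":0},{"dx":-4.5,"dy":0,"dz":0.5,"twist":0}]}}

```text
clock: 15.58
eef_pos: [539.0, 163.8, 155.7]
tool_rot: [[0.996, -0.087, 0.027], [-0.087, -0.996, 0.029], [0.024, -0.031, -0.999]]
contact_force: [6.7, 0.1, 3.6]
opening: 19.3
```

Call:
{"api": "drive_tool", "payload": {"rows": [{"dx":-1.5,"dy":0,"dz":0.2,"twist":0},{"dx":-3,"dy":0,"dz":0.3,"twist":0},{"dx":-4.5,"dy":0,"dz":0.4,"twist":0},{"dx":-5.5,"dy":0,"dz":0.4,"twist":0}]}}

```text
clock: 16.08
eef_pos: [534.0, 164.6, 155.3]
tool_rot: [[0.996, -0.087, 0.028], [-0.087, -0.996, 0.029], [0.025, -0.032, -0.999]]
contact_force: [4.2, 1.0, 1.1]
opening: 19.9
```

```bash
python3 tilt.py
python3 - <<'E'
from h import *
a=np.load('last.npz');save('s7.png',a['im'],(310,110,430,250),4.3)
E
```

```text
[533.5 164.7 155.1] [4.5 1.4 1. ] 16.125
red 191
slope x,y deg [-4.2  4.9] at z80 [np.float64(540.4), np.float64(149.4)] mean [534.5 156.1 158.9]
shank 58
slope x,y deg [-2.7  0.8] at z80 [np.float64(539.7), np.float64(158.7)] mean [538.9 158.9  97.4]
```

View pics/s7.png

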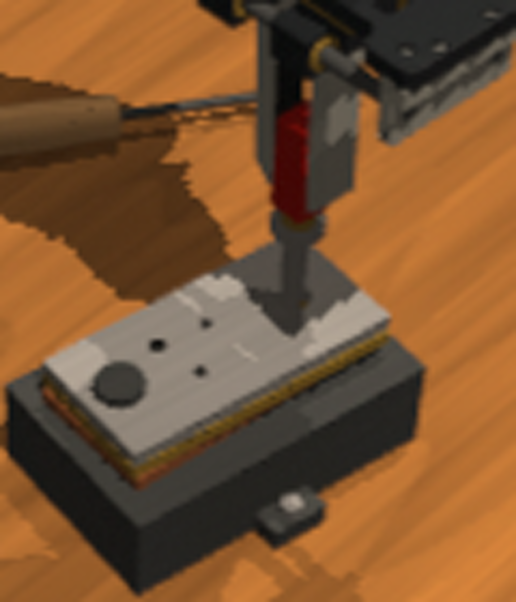

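The top and brass plates now look nearly square with the block and the pin is upright. The copper is still slightly skewed, so I probe downward.

Call:
{"api": "drive_tool", "payload": {"rows": [{"dx":-0.3,"dy":0.3,"dz":0.6,"twist":0},{"dx":-0.6,"dy":0.6,"dz":1.2,"twist":0},{"dx":-0.6,"dy":0.6,"dz":1.6,"twist":0}]}}

```text
clock: 16.5
eef_pos: [532.8, 164.6, 153.5]
tool_rot: [[0.996, -0.086, 0.027], [-0.087, -0.996, 0.03], [0.024, -0.032, -0.999]]
contact_force: [4.2, 2.2, 2.3]
opening: 19.4
```

Call:
{"api": "drive_tool", "payload": {"rows": [{"dx":0,"dy":0,"dz":1,"twist":0},{"dx":0,"dy":0,"dz":2,"twist":0},{"dx":0,"dy":0,"dz":3,"twist":0},{"dx":0,"dy":0,"dz":4,"twist":0}]}}

```text
clock: 17.0
eef_pos: [532.9, 164.6, 149.4]
tool_rot: [[0.996, -0.086, 0.027], [-0.087, -0.996, 0.03], [0.024, -0.032, -0.999]]
contact_force: [4.9, 1.2, 1.7]
opening: 19.6
```

Call:
{"api": "drive_tool", "payload": {"rows": [{"dx":0,"dy":0,"dz":0.8,"twist":0},{"dx":0,"dy":0,"dz":1.6,"twist":0},{"dx":0,"dy":0,"dz":2.2,"twist":0}]}}

```text
clock: 17.38
eef_pos: [532.9, 164.6, 147.1]
tool_rot: [[0.996, -0.086, 0.027], [-0.087, -0.996, 0.03], [0.024, -0.032, -0.999]]
contact_force: [3.9, 2.0, 1.8]
opening: 19.5
```

Call:
{"api": "drive_tool", "payload": {"rows": [{"dx":0,"dy":0,"dz":0.7,"twist":0},{"dx":0,"dy":0,"dz":1.4,"twist":0},{"dx":0,"dy":0,"dz":2,"twist":0}]}}

```text
clock: 17.75
eef_pos: [533.0, 164.6, 145.1]
tool_rot: [[0.996, -0.086, 0.027], [-0.087, -0.996, 0.03], [0.024, -0.032, -0.999]]
contact_force: [4.0, 2.5, 1.2]
opening: 19.4
```

Call:
{"api": "drive_tool", "payload": {"rows": [{"dx":0,"dy":0,"dz":0.8,"twist":0},{"dx":0,"dy":0,"dz":1.6,"twist":0},{"dx":0,"dy":0,"dz":2.4,"twist":0},{"dx":0,"dy":0,"dz":3,"twist":0}]}}

```text
clock: 18.25
eef_pos: [533.1, 164.7, 142.0]
tool_rot: [[0.996, -0.086, 0.027], [-0.087, -0.996, 0.029], [0.024, -0.032, -0.999]]
contact_force: [4.5, 1.2, 1.5]
opening: 19.6
```

Call:
{"api": "drive_tool", "payload": {"rows": [{"dx":0.2,"dy":0.1,"dz":1.2,"twist":0},{"dx":0.4,"dy":0.2,"dz":2.4,"twist":0},{"dx":0.5,"dy":0.3,"dz":3.6,"twist":0},{"dx":0.5,"dy":0.4,"dz":4.8,"twist":0},{"dx":0.5,"dy":0.5,"dz":6,"twist":0}]}}

```text
clock: 18.88
eef_pos: [533.4, 164.6, 136.0]
tool_rot: [[0.996, -0.086, 0.027], [-0.087, -0.996, 0.03], [0.024, -0.032, -0.999]]
contact_force: [3.4, 2.2, 3.3]
opening: 19.9
```

Call:
{"api": "drive_tool", "payload": {"rows": [{"dx":0.2,"dy":0.1,"dz":1.2,"twist":0},{"dx":0.2,"dy":0.2,"dz":2.4,"twist":0},{"dx":0.2,"dy":0.3,"dz":3.6,"twist":0},{"dx":0.2,"dy":0.4,"dz":4.8,"twist":0}]}}

```text
clock: 19.38
eef_pos: [533.8, 164.5, 131.1]
tool_rot: [[0.996, -0.086, 0.027], [-0.087, -0.996, 0.03], [0.024, -0.032, -0.999]]
contact_force: [2.9, 3.0, 3.2]
opening: 19.6
```

Call:
{"api": "drive_tool", "payload": {"rows": [{"dx":0.2,"dy":0,"dz":1,"twist":0},{"dx":0.3,"dy":0,"dz":2,"twist":0},{"dx":0.3,"dy":0,"dz":3,"twist":0},{"dx":0.3,"dy":0,"dz":4,"twist":0}]}}

```text
clock: 19.88
eef_pos: [534.2, 164.5, 127.0]
tool_rot: [[0.996, -0.086, 0.027], [-0.087, -0.996, 0.03], [0.024, -0.032, -0.999]]
contact_force: [2.4, 3.5, 3.0]
opening: 19.7
```

```bash
python3 tilt.py
```

```text
[534.1 164.5 126.9] [2.7 2.7 2. ] 19.925
red 177
slope x,y deg [-5.4  6.5] at z80 [np.float64(539.1), np.float64(150.6)] mean [534.4 156.3 130.8]
shank 0
  return _methods._mean(a, axis=axis, dtype=dtype,
  ret = um.true_divide(
```

Call:
{"api": "drive_tool", "payload": {"rows": [{"dx":0.2,"dy":-0.3,"dz":1,"twist":0},{"dx":0.3,"dy":-0.4,"dz":2,"twist":0},{"dx":0.3,"dy":-0.4,"dz":3,"twist":0},{"dx":0.3,"dy":-0.4,"dz":4,"twist":0}]}}

```text
clock: 20.42
eef_pos: [534.5, 164.7, 122.8]
tool_rot: [[0.996, -0.086, 0.026], [-0.087, -0.996, 0.029], [0.024, -0.032, -0.999]]
contact_force: [3.3, 2.6, 2.3]
opening: 20.0
```

Call:
{"api": "drive_tool", "payload": {"rows": [{"dx":0.2,"dy":0,"dz":1,"twist":0},{"dx":0.2,"dy":0,"dz":2,"twist":0},{"dx":0.2,"dy":0,"dz":3,"twist":0},{"dx":0.2,"dy":0,"dz":4,"twist":0}]}}

```text
clock: 20.92
eef_pos: [534.9, 164.7, 118.7]
tool_rot: [[0.996, -0.086, 0.026], [-0.087, -0.996, 0.029], [0.024, -0.032, -0.999]]
contact_force: [3.0, 1.4, 2.6]
opening: 19.5
```

Call:
{"api": "drive_tool", "payload": {"rows": [{"dx":0.1,"dy":0,"dz":0.8,"twist":0},{"dx":0.2,"dy":0,"dz":1.6,"twist":0},{"dx":0.2,"dy":0,"dz":2.4,"twist":0},{"dx":0.2,"dy":0,"dz":3,"twist":0}]}}

```text
clock: 21.42
eef_pos: [535.2, 164.6, 115.7]
tool_rot: [[0.996, -0.086, 0.026], [-0.087, -0.996, 0.029], [0.024, -0.031, -0.999]]
contact_force: [2.9, 0.6, 1.5]
opening: 19.9
```

Call:
{"api": "drive_tool", "payload": {"rows": [{"dx":0,"dy":0,"dz":0.5,"twist":0},{"dx":0,"dy":0,"dz":1,"twist":0},{"dx":0,"dy":0,"dz":1.3,"twist":0}]}}

```text
clock: 21.8
eef_pos: [535.3, 164.6, 115.2]
tool_rot: [[0.996, -0.087, 0.027], [-0.087, -0.996, 0.029], [0.024, -0.031, -0.999]]
contact_force: [0.1, 0.5, 11.4]
opening: 19.8
```

The collar has seated, with firm contact at about 13 N near the expected height. I release and back off straight up.

Call:
{"api": "drive_tool", "payload": {"rows": [{"dx":0,"dy":0,"dz":0,"twist":0},{"dx":0,"dy":0,"dz":0,"twist":0},{"dx":0,"dy":0,"dz":0,"twist":0},{"dx":0,"dy":0,"dz":0,"twist":0},{"dx":0,"dy":0,"dz":0,"twist":0}], "grip": 60}}

```text
clock: 22.42
eef_pos: [535.1, 164.5, 115.0]
tool_rot: [[0.996, -0.086, 0.026], [-0.087, -0.996, 0.029], [0.024, -0.031, -0.999]]
contact_force: [-0.3, -0.6, -0.3]
opening: 56.6
```

Call:
{"api": "drive_tool", "payload": {"rows": [{"dx":0,"dy":0,"dz":-10,"twist":0},{"dx":0,"dy":0,"dz":-25,"twist":0},{"dx":0,"dy":0,"dz":-50,"twist":0},{"dx":0,"dy":0,"dz":-75,"twist":0},{"dx":0,"dy":0,"dz":-100,"twist":0}]}}

```text
clock: 23.05
eef_pos: [532.6, 161.7, 217.0]
tool_rot: [[0.996, -0.086, 0.028], [-0.087, -0.996, 0.029], [0.025, -0.031, -0.999]]
contact_force: [0.8, -0.8, -0.8]
opening: 56.4
```

Call:
{"api": "drive_tool", "payload": {"rows": [{"dx":0,"dy":40,"dz":-10,"twist":0},{"dx":0,"dy":90,"dz":-15,"twist":0},{"dx":0,"dy":140,"dz":-20,"twist":0},{"dx":0,"dy":180,"dz":-20,"twist":0},{"dx":0,"dy":180,"dz":-20,"twist":0}]}}

```text
clock: 23.68
eef_pos: [516.2, -22.1, 232.3]
tool_rot: [[0.995, -0.093, 0.029], [-0.094, -0.995, 0.027], [0.026, -0.03, -0.999]]
contact_force: [-0.3, -0.2, -0.1]
opening: 56.3
```

Run:
```python
from h import *
b,db=eyes.snapshot('scene');a,da=eyes.snapshot('top')
A=cv2.resize(a[205:325,170:300],None,fx=3.05,fy=3.05,interpolation=3)
B=cv2.resize(b[130:285,275:445],None,fx=2.36,fy=2.36,interpolation=3)
C=np.zeros((366,A.shape[1]+B.shape[1],3),np.uint8);C[:A.shape[0],:A.shape[1]]=A;C[:B.shape[0],A.shape[1]:]=B;save('end.png',C)
for c,I,d in(('scene',b,db),('top',a,da)):
    P=cloud(c,d);I=I.astype(int);m=(I[...,0]>80)&(I[...,1]<60)&(abs(P[...,0]-536)<30)&(abs(P[...,1]-160)<35)&(P[...,2]>85)
    q=P[m];print(c,len(q),'zmax',np.percentile(q[:,2],[50,90,97]).round(1),'top mean',q[q[:,2]>np.percentile(q[:,2],90)-4].mean(0).round(1))
    print('exp top face px',proj(c,[535.8,159.5,138.5]))
P=cloud('top',da);yy,xx=np.mgrid[:480,:640];h=cv2.cvtColor(a,cv2.COLOR_RGB2HSV)
q=P[(abs(P[...,2]-75.5)<4)&(abs(xx-234)<55)&(abs(yy-266)<40)&(h[...,1]<50)&(h[...,2]>110)];print(cv2.minAreaRect(q[:,:2].astype(np.float32)))
s=get_state();print(s['clock'],np.round(s['contact_force'],1))
```

```text
scene 269 zmax [125.  140.3 142. ] top mean [536.5 163.1 139.6]
exp top face px (np.float64(378.649160364553), np.float64(155.6832238726406))Traceback (most recent call last):
  File "<stdin>", line 8, in <module>
    return _quantile_unchecked(
        a, q, axis, out, overwrite_input, method, keepdims, weights)
    return _ureduce(a,
                    func=_quantile_ureduce_func,
    ...<5 lines>...
                    overwrite_input=overwrite_input,
                    method=method)
    r = func(a, **kwargs)
    result = _quantile(arr,
                       quantiles=q,
    ...<2 lines>...
                       out=out,
                       weights=wgt)
    slices_having_nans = np.isnan(arr[-1, ...])
                                  ~~~^^^^^^^^^
IndexError: index -1 is out of bounds for axis 0 with size 0
```

View pics/end.png

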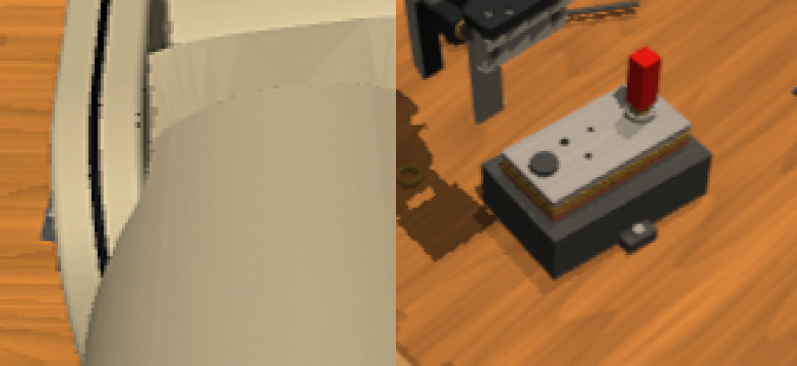

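The pin is standing upright at crop (640,85) with the collar at plate level. I make one more depth check of the seat height, using the same statistic as for the stand.

Run:
```python
from h import *
Ss=[]
o=np.load('scene0.npz')
def f(I,d,xy,lab):
    P=cloud('scene',d);I=I.astype(int);r=np.linalg.norm(P[...,:2]-xy,axis=2)
    q=P[(I[...,0]>110)&(I[...,1]<70)&(r<22)&(P[...,2]>85)]
    t=q[q[:,2]>np.percentile(q[:,2],95)-4];b=P[(r>22)&(r<32)&(P[...,2]>55)&(P[...,2]<90)][:,2]
    c=[np.degrees(np.polyfit(q[:,2],q[:,k],1)[0]).round(1) for k in(0,1)]
    print(lab,len(t),'top',t.mean(0).round(1),'base',np.median(b).round(1),'diff',(t[:,2].mean()-np.median(b)).round(1),'slopes',c)
f(o['im'],o['d'],[563.5,-244.5],'stand')
for _ in range(3):
    im,d=eyes.snapshot('scene');f(im,d,[536,160],'now')
```

```text
stand 107 top [ 564.3 -244.7  128.8] base 65.7 diff 63.1 slopes [np.float64(-15.9), np.float64(-13.2)]
now 70 top [536.  163.8 139.7] base 76.6 diff 63.2 slopes [np.float64(-14.5), np.float64(2.7)]
now 71 top [536.  163.7 139.6] base 76.4 diff 63.3 slopes [np.float64(-15.0), np.float64(3.6)]
now 71 top [536.2 163.5 139.8] base 76.4 diff 63.4 slopes [np.float64(-14.0), np.float64(2.6)]
```

```bash
python3 -c "
from h import *
s=get_state();print(s['clock'],s['contact_force'],bot.sign_off())"
```

```text
the job is handed in; nothing more can be done
23.925 [-0.1028579  -0.65513931 -0.77578085] None
```

The red-handled pin now stands through all three plates and in the block with its collar on the top plate. I let go, moved the arm clear and handed the job in at 23.9 s.

**What I did:** I took the largest pin from the stand and felt each hole in turn, dragging the plates across with the pin alone. The highest force I read was about 15 N against the 60 N limit, though I only read it at the end of each move.

**Last checks:**
- **Seat:** the handle stands 63.2–63.4 mm above the top plate, against 63.1 mm above the stand when it hung by its collar. That means the collar is down.
- **View:** in the last scene picture the pin looks upright and the plates look in line with the block.
- **Hand:** the robot was touching nothing, with contact force near zero.

**What went wrong or disagreed:**
- **Tilt:** the pin tipped about 12° in the jaws on the way over. I straightened it by pulling it against the top hole.
- **Seat contact:** I felt the collar touch about 1 mm higher than expected. The pin may have slipped a little in the grip.
- **Handle position:** the handle top measured about 4 mm further along y than my estimate for the block's hole. The scene camera had already read about 3 mm further along y there, so I took it as camera error.
- **Missing check:** the arm blocked the top camera at the end, so I did not measure the final plate angle or die-hole alignment from above.
- **Bystanders:** I did not measure whether the punch and other bench items stayed put.

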